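# Turn the parts-tray cover to the yellow compartment

### The job

Gently push the metal tab on the round parts tray with the fingertips to swing its cover round until the tab points straight at the yellow button, so that the window is open over that compartment. Then move the hand clear, and leave everything else on the bench where it is.

Things in the scene. Friction and masses are not known exactly. Their poses are not given: they have to be found in the camera images.
- tray: Round parts tray screwed to the bench: wooden foot disc 248 mm across, 12 mm thick; on it a brass bowl 146 mm across, rim 37 mm above the bench. A flat dark cover turns on top about the vertical axis through the origin. Origin at bench height, z up; its own -x side is the front (facing the robot to within 0.5 rad): a blank there, no compartment or button.
- cover (a joint): Angle of the dark cover, rad. 0: tab points to the tray's own -x; positive is counterclockwise from above. Stops at -2.5 and 2.5. Plain friction, no clicks, about 0.1 N m (1 to 2 N at the tab); stays where it is left. Cover top (and its window, at the tab's side) 43 mm above the bench, a brass dome in its centre at 51 mm.
- tab (a point): Middle of the top edge of the tab, an upright bare-metal blade at the cover's rim, 81 mm from the axis and 81 mm above the bench. The blade is 8 mm thick (sideways, the way it is pushed), runs from 67 to 95 mm from the axis and stands 39 to 81 mm above the bench. Outside the cover only the foot disc (12 mm) and buttons (15 mm) lie beneath.
- pointer (a point): The point that the tab points at: fixed to the cover, on the tab's centre line, 106 mm from the axis and 15 mm above the bench - the circle on which the buttons lie.
- mark_yellow: yellow round button, 22 mm across, 3 mm thick, fixed on the tray's foot disc (its top 15 mm above the bench), 106 mm from the axis. Origin under its centre. The four buttons lie 60 and 120 degrees to either side of the tray's front, in an order that changes from run to run.
- mark_red: red round button, 22 mm across, 3 mm thick, fixed on the tray's foot disc (its top 15 mm above the bench), 106 mm from the axis. Origin under its centre. The four buttons lie 60 and 120 degrees to either side of the tray's front, in an order that changes from run to run.
- mark_blue: blue round button, 22 mm across, 3 mm thick, fixed on the tray's foot disc (its top 15 mm above the bench), 106 mm from the axis. Origin under its centre. The four buttons lie 60 and 120 degrees to either side of the tray's front, in an order that changes from run to run.
- mark_green: green round button, 22 mm across, 3 mm thick, fixed on the tray's foot disc (its top 15 mm above the bench), 106 mm from the axis. Origin under its centre. The four buttons lie 60 and 120 degrees to either side of the tray's front, in an order that changes from run to run.
- dish: small round brass bowl, 60 mm across, 20 mm tall, loose; origin under its centre
- loupe: black eye loupe standing on the bench, 36 mm across, 30 mm tall, loose; origin under its centre
- block: plain steel bar 40 x 110 x 22 mm lying on the bench, loose; origin under its centre
- driver: orange-handled screwdriver, 130 mm long, lying on the bench, loose; its own x axis runs along the shaft
- oil: amber glass oil jar, 32 mm across, 55 mm tall, loose; origin under its centre
- stand: grey round stand, 90 mm across, with six coloured-top screwdrivers, 117 mm tall in all, loose; origin under its centre
- pegwood: flat wooden stick 160 x 30 x 8 mm lying on the bench, loose; origin under its centre
There are look-alikes about, which are no part of the job. There is more than one size of the tray; the job needs the larger.

How it is judged (in metres and radians):
At the end, for the whole second after the job is handed in: The point that the tab points at lies within 10 mm of the middle of the yellow button (about 5 degrees either way), the cover is at rest (under 0.05 rad/s), and each of the loose things is within 15 mm of where it began (horizontal distance between pointer and mark_yellow below 0.01 m and velocity of joint cover between -0.05 and 0.05 rad/s and distance of each of dish, loupe, block, driver, oil, stand, pegwood from where it was at the start of the episode below 0.015 m); the robot touches nothing.
It fails at once if a loose thing on the bench is lifted or moved by more than 15 mm (distance of any of dish, loupe, block, driver, oil, stand, pegwood from where it was at the start of the episode above 0.015 m).
It fails at once if the tray, its cover or its tab is struck, pressed or squeezed by the arm with more than 25 N (contact force between any of the arm, the fingers and tray above 25 N).
It also fails if it takes over 48 s, if anything falls off the work surface, if the arm or the gripper's body presses on something with over 40 N, if the wrist force passes 120 N, or if a joint passes its speed limit or range.

### The arm

A 6-joint arm with a two-finger parallel gripper is mounted at the origin on the work surface. World frame = base frame: x ahead of the robot, y to its left, z up, the work surface at z = 0. Lengths are in mm, angles in rad, forces in N, time in s.
With the tool pointing down it reaches from about 350 to 775 mm from the base axis. Payload 7.3 kg.
Tool frame: the origin (TCP) lies on the centre line of the jaws, within the pads' length; the fingertips stand 17 mm ahead of it and the grasp point (between the pads) lies 2 mm behind it; z points along the fingers, y is the line along which they close (so a half turn about z gives the same grasp; the last joint's range is limited). The gripper opens to 92 mm and grips with 3 to 60 N. Pads are 19 mm wide; open, the fingers measure 130 mm over their backs; the gripper's body (75 mm by 190 mm) begins 47 mm behind the grasp point.
Start: joints at [1.083, 0.342, 1.524, -0, 1.275, -0.146], TCP at [175.957, 494.654, 243.741] pointing down, gripper open.
Joint ranges: [-2.53, 2.53], [-0.77, 2.02], [0.04, 2.7], [-1, 4.14], [0.28, 2.66], [-3.11, 3.11]. Speed limits (rad/s): [2.57, 2.57, 3.14, 3.14, 3.14, 3.14].

### API

Orientations are given as [roll, pitch, yaw] about the fixed x, y, z axes, in that order (R = Rz(yaw) Ry(pitch) Rx(roll)).
In Python, from plant import bot gives the robot as it stands. The module is installed in compiled form; this text tells all that it offers.
- The arm moves only by the shell command python3 -m pendant 'ROWS'. ROWS is JSON, a list of rows, each a list of 3 entries, a list of its own where there are three numbers: the shift along the world's x, y, z as a fraction of full scale, then the turn, a rotation vector about the world's x, y, z as a fraction of full scale, then the opening, from -1 (shut) to 1 (fully open), so that 0 is half open. In form: [[[tx, ty, tz], [rx, ry, rz], claw], ...]. A call has exactly 10 rows; each row shifts and turns the commanded pose from where the row before left it; what a row does not reach is not made up. Full scale, the value 1, is 30 mm for a shift and 0.12 rad for a turn. A row lasts 1/12 s, in which the tool goes at most 41.7 mm and 7.16 degrees, less where a joint would pass 70% of its speed; a pose out of reach is approached as far as the arm can. A call with a number of a shift or a turn outside -1 to 1 is refused whole. A call with a gripper value outside its range is refused whole. The fingers move at their own pace and stop on an object; the grip force is fixed at half the most. Time passes only in rows, so rows that do not move let the fingers close, or fill a call up. It gives the time, the measured TCP pose, the force, the opening and the grip force at its end, in the units of the state.
- bot.get_obs(): the state, without advancing time (a new reading comes with each control period).
- bot.capture(name): name is "scene" or "top"; returns the picture (420x560x3 uint8, blue, green, red); there is no depth.
- bot.camera_params(name): a dict with "fovy" (degrees; the focal length in pixels is half the picture's height over the tangent of half this angle, whatever the lens; pixels are square), "cx", "cy" (the principal point, pixels), "camera_from_world" (4x4, takes a point from world to camera coordinates). Camera axes: x right, y down, z forward; pixel columns grow to the right and rows downward; lengths in mm; the calibration is good to about 2 mm. A picture is of the moment at which its call begins. camera_params takes no time and is no camera call.
- bot.close_job(): hands the job in; it is judged then, once.
The state is a dict: "time": time; "joint_positions": joint angles; "dq": joint speeds; "tau": joint torques, N m; "tool_pos": TCP position; "tcp_rot": TCP orientation; "contact_force": force on the tool from outside, world axes, zero at the start; "moment": the same for the moment, N m; "grip_width": finger opening in mm; "finger_force": force on a finger pad.
Only numpy, scipy, OpenCV 4.12 (cv2) and the standard library are available. Lean on these libraries where they do the work, as an engineer would, in place of code of your own. Each camera call takes 0.05 s, during which the arm holds its last target. There are 200 camera calls.

## Working session

There is one attempt and no reset: what is moved stays moved. The work goes in short steps, Python scripts to look and compute and a shell command to move; the robot and the scene stay as the last step left them, time stands still between calls to the robot, and variables do not carry over. Pictures are saved under pics/ and viewed, at most 10 in all, crops included, and the job is handed in when it is done.

```bash
mkdir -p pics; cat > h.py <<'E'
import numpy as np, cv2
from plant import bot
def cam(n):
    p=bot.camera_params(n); f=210/np.tan(np.radians(p["fovy"])/2)
    return f,p["cx"],p["cy"],np.array(p["camera_from_world"])
def ray(n,u,v,z):
    f,cx,cy,T=cam(n); R=T[:3,:3]; o=-R.T@T[:3,3]
    d=R.T@np.array([(u-cx)/f,(v-cy)/f,1]); return o+d*(z-o[2])/d[2]
def proj(n,P):
    f,cx,cy,T=cam(n); c=T[:3,:3]@np.array(P,float)+T[:3,3]; return f*c[0]/c[2]+cx,f*c[1]/c[2]+cy
E
python3 - <<'E'
from h import *
for n in("top","scene"):
    im=bot.capture(n); cv2.imwrite(f"pics/{n}0.png",im); f,cx,cy,T=cam(n); print(n,f,cx,cy,-T[:3,:3].T@T[:3,3])
print(bot.get_obs())
E
```

```text
top 497.47574342419597 281.24279594280864 205.86665010212138 [ 359.43072634  -15.19581749 1420.44024893]
scene 447.12581345487337 279.59080202770957 208.8999496122255 [1001.80858134 -776.67528003  833.97637306]
{'time': 0.1, 'joint_positions': array([ 1.08299412e+00,  3.42632064e-01,  1.52489061e+00,  3.05544625e-06,
        1.27541103e+00, -1.46031010e-01]), 'dq': array([-0.00086818, -0.0015456 , -0.00316227,  0.00087708,  0.00099988,
        0.00055673]), 'tau': array([ 1.62165838e-03, -4.32005560e+01, -2.44694889e+01,  7.18976394e-02,
        5.26183995e-02, -5.27285795e-05]), 'tool_pos': array([175.7943716 , 494.34312205, 243.13611908]), 'tcp_rot': array([-3.14026630e+00, -1.98030316e-04,  2.79982043e+00]), 'contact_force': array([-0.33539939,  0.62449223,  0.2452374 ]), 'moment': array([ 0.01500125, -0.00837427,  0.02417016]), 'finger_force': 0.0, 'grip_width': 91.56302390227879}
```

View pics/top0.png

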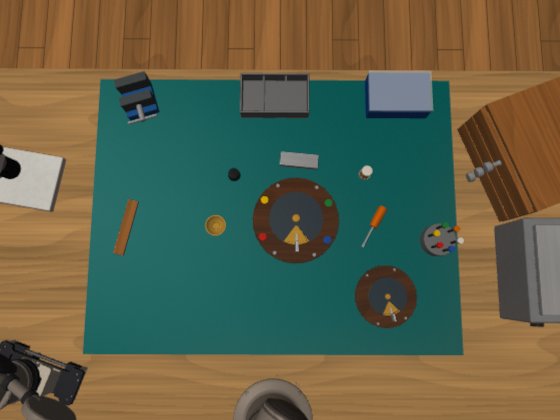

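View pics/scene0.png

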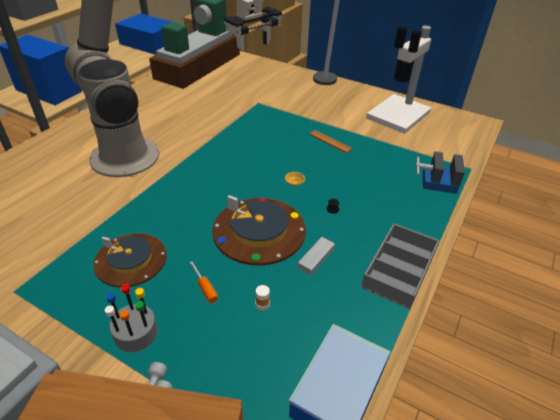

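The top view shows two candidates: the large tray at (296,220), with coloured buttons at yellow (264,200), green (328,203), red (263,237) and blue (327,240), and the smaller look-alike at (386,296). I choose the one at (296,220). Next I'll measure it and check it in a close crop.

```bash
python3 - <<'E'
from h import *
im=cv2.imread("pics/top0.png"); hsv=cv2.cvtColor(im,cv2.COLOR_BGR2HSV)
B={}
for n,(u,v),lo,hi in [("y",(264,200),22,33),("g",(328,203),45,75),("r",(263,237),-6,6),("b",(327,240),105,130)]:
    x0,y0=u-8,v-8; c=hsv[y0:y0+17,x0:x0+17].astype(int); H=c[...,0]; H=np.where((lo<0)&(H>170),H-180,H)
    m=(H>=lo)&(H<=hi)&(c[...,1]>170)&(c[...,2]>90)
    ys,xs=np.nonzero(m); p=ray("top",xs.mean()+x0,ys.mean()+y0,15); B[n]=p; print(n,m.sum(),p.round(1))
# y opposite b, g opposite r
c1=(B["y"]+B["b"])/2;c2=(B["g"]+B["r"])/2;print(c1,c2,[np.linalg.norm(B[k]-(c1+c2)/2) for k in B])
c=(c1+c2)/2; print({k:np.degrees(np.arctan2(*(B[k]-c)[1::-1])).round(1) for k in B}, "centre",c, "proj dome",proj("top",[c[0],c[1],51]))
cv2.imwrite("pics/crop.png",cv2.resize(im[165:275,240:350],None,fx=5,fy=5,interpolation=cv2.INTER_CUBIC))
# tab from top: bright grey near 296,243
c_=hsv[225:256,270:325]; m=(c_[...,1]<50)&(c_[...,2]>120); ys,xs=np.nonzero(m);print(m.sum(),list(zip(xs+270,ys+225)))
E
```

```text
y 46 [599.4  29.2  15. ]
g 30 [ 591.8 -153.9   15. ]
r 54 [493.9  33.5  15. ]
b 35 [ 486.2 -149.8   15. ]
[542.82787097 -60.32368854  15.        ] [542.82741289 -60.19366067  15.        ] [np.float64(105.83151035106883), np.float64(105.67349767263292), np.float64(105.78897816119918), np.float64(105.94115550274319)]
{'y': np.float64(57.7), 'g': np.float64(-62.4), 'r': np.float64(117.5), 'b': np.float64(-122.3)} centre [542.82764193 -60.2586746   15.        ] proj dome (np.float64(295.7672665760197), np.float64(217.53991981186195))
45 [(np.int64(296), np.int64(234)), (np.int64(296), np.int64(235)), (np.int64(296), np.int64(236)), (np.int64(296), np.int64(237)), (np.int64(296), np.int64(238)), (np.int64(296), np.int64(239)), (np.int64(297), np.int64(239)), (np.int64(296), np.int64(240)), (np.int64(297), np.int64(240)), (np.int64(296), np.int64(241)), (np.int64(297), np.int64(241)), (np.int64(296), np.int64(242)), (np.int64(297), np.int64(242)), (np.int64(295), np.int64(243)), (np.int64(296), np.int64(243)), (np.int64(297), np.int64(243)), (np.int64(296), np.int64(244)), (np.int64(297), 
[... 179 characters left out ...]
.int64(297), np.int64(247)), (np.int64(298), np.int64(247)), (np.int64(296), np.int64(248)), (np.int64(297), np.int64(248)), (np.int64(298), np.int64(248)), (np.int64(296), np.int64(249)), (np.int64(297), np.int64(249)), (np.int64(298), np.int64(249)), (np.int64(296), np.int64(250)), (np.int64(297), np.int64(250)), (np.int64(298), np.int64(250)), (np.int64(274), np.int64(251)), (np.int64(273), np.int64(252)), (np.int64(274), np.int64(252)), (np.int64(275), np.int64(252)), (np.int64(274), np.int64(253)), (np.int64(275), np.int64(253)), (np.int64(313), np.int64(254)), (np.int64(314), np.int64(254)), (np.int64(315), np.int64(254)), (np.int64(313), np.int64(255)), (np.int64(314), np.int64(255))]
```

View pics/crop.png

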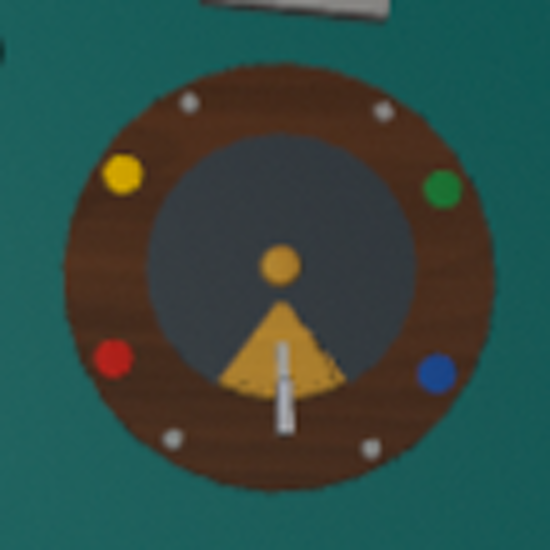

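The crop confirms the larger tray: the four coloured buttons are at radius 106 mm, and the tab points down at crop (285,390). The tab goes clockwise (seen from above), past red, to yellow. My plan is to straddle the tab with the fingers partly open, without squeezing, and push it round with the trailing pad.

```bash
python3 - <<'E'
from h import *
c=np.array([542.8,-60.3])
for u,v in[(296.2,236.5),(297,249)]:
    p=ray("top",u,v,81)[:2]; d=p-c; print(p,np.hypot(*d),np.degrees(np.arctan2(d[1],d[0]))%360)
p=bot.get_obs(); print(p["tool_pos"],p["tcp_rot"])
E
```

```text
[487.18204925 -60.38183596] 55.61801095589173 180.08430465153455
[453.48471833 -62.49105385] 89.34215273938635 181.40527983378647
[175.7943716  494.34312205 243.13611908] [-3.14026630e+00 -1.98030316e-04  2.79982043e+00]
```

```bash
R='[[0.477,-0.928,0],[0,0,0.153],-0.2]'
python3 -m pendant '[[[0.477,-0.928,0],[0,0,0.153],-0.2],[[0.477,-0.928,0],[0,0,0.153],-0.2],[[0.477,-0.928,0],[0,0,0.153],-0.2],[[0.477,-0.928,0],[0,0,0.153],-0.2],[[0.477,-0.928,0],[0,0,0.153],-0.2],[[0.477,-0.928,0],[0,0,0.153],-0.2],[[0.477,-0.928,0],[0,0,0.153],-0.2],[[0.477,-0.928,0],[0,0,0.153],-0.2],[[0.477,-0.928,0],[0,0,0.153],-0.2],[[0.477,-0.928,0],[0,0,0.153],-0.2]]'
python3 -m pendant '[[[0.477,-0.928,0],[0,0,0.153],-0.2],[[0.477,-0.928,0],[0,0,0.153],-0.2],[[0.477,-0.928,0],[0,0,0.153],-0.2],[[0.477,-0.928,0],[0,0,0.153],-0.2],[[0.477,-0.928,0],[0,0,0.153],-0.2],[[0.477,-0.928,0],[0,0,0.153],-0.2],[[0.477,-0.928,0],[0,0,0.153],-0.2],[[0.477,-0.928,0],[0,0,0.153],-0.2],[[0.477,-0.928,0],[0,0,0.153],-0.2],[[0.477,-0.928,0],[0,0,0.153],-0.2]]'
```

```text
time: 0.93
tool_pos: [319.2, 214.8, 243.6]
tcp_rot: [-3.142, -0.0, 2.985]
contact_force: [0.8, 0.1, -0.3]
grip_width: 37.2
finger_force: 0.0
time: 1.77
tool_pos: [462.4, -63.7, 243.5]
tcp_rot: [3.141, -0.001, -3.116]
contact_force: [0.7, 0.6, 0.0]
grip_width: 36.3
finger_force: 0.0
```

```bash
python3 -m pendant '[[[0,0.02,-0.6],[0,0,0],-0.2],[[0,0,-0.6],[0,0,0],-0.2],[[0,0,-0.6],[0,0,0],-0.2],[[0,0,-0.6],[0,0,0],-0.2],[[0,0,-0.5],[0,0,0],-0.2],[[0,0,-0.5],[0,0,0],-0.2],[[0,0,-0.5],[0,0,0],-0.2],[[0,0,-0.4],[0,0,0],-0.2],[[0,0,-0.2],[0,0,0],-0.2],[[0,0,0],[0,0,0],-0.2]]'
python3 - <<'E'
from h import *
im=bot.capture("scene"); cv2.imwrite("pics/s1.png",cv2.resize(im[130:290,160:360],None,fx=4,fy=3.75*16/15,interpolation=cv2.INTER_CUBIC)[:600]); print(bot.get_obs()["tool_pos"])
c=np.array([542.8,-60.3]);t0=181.5;d=18.3-4;P=[]
a=2.75
for k in range(0,47):
    t=t0-a*k; r=np.radians(t); P.append(c+81*np.array([np.cos(r),np.sin(r)])+d*np.array([np.sin(r),-np.cos(r)]))
P=np.array(P)
print(P[0].round(1)); D=np.diff(P,axis=0)/30
for i,x in enumerate(D): print(i,round(t0-a*(i+1),1),x.round(2),P[i+1].round(0))
E
```

```text
time: 2.6
tool_pos: [461.3, -61.3, 107.5]
tcp_rot: [3.141, -0.003, -3.116]
contact_force: [-0.8, -0.4, -0.3]
grip_width: 36.7
finger_force: 0.0
[461.83392859 -61.45649325 108.3532513 ]
[461.5 -48.1]
0 178.8 [0.02 0.13] [462. -44.]
1 176.0 [0.03 0.13] [463. -40.]
2 173.2 [0.03 0.13] [464. -37.]
3 170.5 [0.04 0.13] [465. -33.]
4 167.8 [0.05 0.12] [467. -29.]
5 165.0 [0.05 0.12] [468. -26.]
6 162.2 [0.06 0.12] [470. -22.]
7 159.5 [0.06 0.11] [472. -19.]
8 156.8 [0.07 0.11] [474. -15.]
9 154.0 [0.07 0.11] [476. -12.]
10 151.2 [0.08 0.1 ] [479.  -9.]
11 148.5 [0.08 0.1 ] [481.  -6.]
12 145.8 [0.09 0.1 ] [484.  -3.]
13 143.0 [0.09 0.09] [487.  -0.]
14 140.2 [0.1  0.09] [490.   2.]
15 137.5 [0.1  0.08] [493.   5.]
16 134.8 [0.11 0.08] [496.   7.]
17 132.0 [0.11 0.07] [499.   9.]
18 129.2 [0.11 0.07] [503.  11.]
19 126.5 [0.12 0.06] [506.  13.]
20 123.8 [0.12 0.06] [510.  15.]
21 121.0 [0.12 0.05] [513.  16.]
22 118.2 [0.12 0.04] [517.  18.]
23 115.5 [0.13 0.04] [521.  19.]
24 112.8 [0.13 0.03] [525.  20.]
25 110.0 [0.13 0.03] [529.  21.]
26 107.2 [0.13 0.02] [532.  21.]
27 104.5 [0.13 0.01] [536.  22.]
28 101.8 [0.13 0.01] [540.  22.]
29 99.0 [0.13 0.  ] [544.  22.]
30 96.2 [ 0.13 -0.01] [548.  22.]
31 93.5 [ 0.13 -0.01] [552.  21.]
32 90.8 [ 0.13 -0.02] [556.  21.]
33 88.0 [ 0.13 -0.02] [560.  20.]
34 85.2 [ 0.13 -0.03] [564.  19.]
35 82.5 [ 0.13 -0.04] [568.  18.]
36 79.8 [ 0.12 -0.04] [571.  17.]
37 77.0 [ 0.12 -0.05] [575.  15.]
38 74.2 [ 0.12 -0.05] [579.  14.]
39 71.5 [ 0.12 -0.06] [582.  12.]
40 68.8 [ 0.11 -0.07] [585.  10.]
41 66.0 [ 0.11 -0.07] [589.   8.]
42 63.2 [ 0.11 -0.08] [592.   6.]
43 60.5 [ 0.1  -0.08] [595.   3.]
44 57.8 [ 0.1  -0.09] [598.   1.]
45 55.0 [ 0.1  -0.09] [601.  -2.]
```

View pics/s1.png

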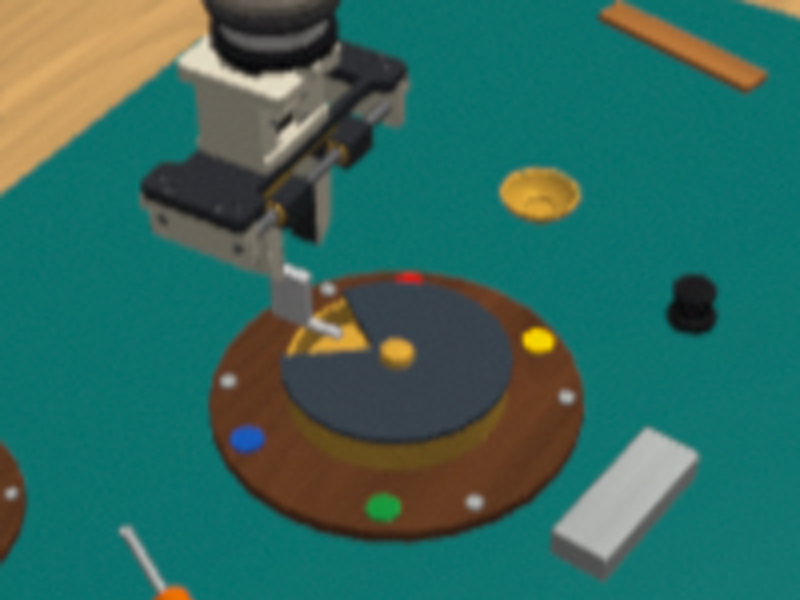

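The crop shows the tab at (292,290), with the jaws centred above it. I'll go down around it and bring the trailing pad up to the blade.

```bash
python3 -m pendant '[[[0,0,-0.24],[0,0,0],-0.2],[[0,0,-0.24],[0,0,0],-0.2],[[0,0,-0.24],[0,0,0],-0.2],[[0,0,-0.24],[0,0,0],-0.2],[[0,0,-0.2],[0,0,0],-0.2],[[0,0.1,0],[0,0,0],-0.2],[[0,0.1,0],[0,0,0],-0.2],[[0,0.1,0],[0,0,0],-0.2],[[0,0.08,0],[0,0,0],-0.2],[[0,0.06,0],[0,0,0],-0.2]]'
```

```text
time: 3.48
tool_pos: [462.3, -48.0, 74.2]
tcp_rot: [-3.141, 0.001, -3.116]
contact_force: [-0.2, -1.0, -0.4]
grip_width: 36.6
finger_force: 0.7
```

```bash
python3 -m pendant '[[[0.02,0.13,0],[0,0,-0.4],-0.2],[[0.03,0.13,0],[0,0,-0.4],-0.2],[[0.03,0.13,0],[0,0,-0.4],-0.2],[[0.04,0.13,0],[0,0,-0.4],-0.2],[[0.05,0.12,0],[0,0,-0.4],-0.2],[[0.05,0.12,0],[0,0,-0.4],-0.2],[[0.06,0.12,0],[0,0,-0.4],-0.2],[[0.06,0.11,0],[0,0,-0.4],-0.2],[[0.07,0.11,0],[0,0,-0.4],-0.2],[[0.07,0.11,0],[0,0,-0.4],-0.2]]'
```

```text
time: 4.32
tool_pos: [477.0, -12.0, 74.3]
tcp_rot: [3.142, 0.001, 2.685]
contact_force: [0.1, -1.7, 0.1]
grip_width: 36.6
finger_force: 0.7
```

```bash
python3 -m pendant '[[[0.08,0.10,0],[0,0,-0.4],-0.2],[[0.08,0.10,0],[0,0,-0.4],-0.2],[[0.09,0.10,0],[0,0,-0.4],-0.2],[[0.09,0.09,0],[0,0,-0.4],-0.2],[[0.10,0.09,0],[0,0,-0.4],-0.2],[[0.10,0.08,0],[0,0,-0.4],-0.2],[[0.11,0.08,0],[0,0,-0.4],-0.2],[[0.11,0.07,0],[0,0,-0.4],-0.2],[[0.11,0.07,0],[0,0,-0.4],-0.2],[[0.12,0.06,0],[0,0,-0.4],-0.2]]'
python3 -m pendant '[[[0.12,0.06,0],[0,0,-0.4],-0.2],[[0.12,0.05,0],[0,0,-0.4],-0.2],[[0.12,0.04,0],[0,0,-0.4],-0.2],[[0.13,0.04,0],[0,0,-0.4],-0.2],[[0.13,0.03,0],[0,0,-0.4],-0.2],[[0.13,0.03,0],[0,0,-0.4],-0.2],[[0.13,0.02,0],[0,0,-0.4],-0.2],[[0.13,0.01,0],[0,0,-0.4],-0.2],[[0.13,0.01,0],[0,0,-0.4],-0.2],[[0.13,0,0],[0,0,-0.4],-0.2]]'
```

```text
time: 5.15
tool_pos: [506.4, 13.3, 74.2]
tcp_rot: [3.142, 0.0, 2.205]
contact_force: [-0.9, -1.4, 0.8]
grip_width: 36.6
finger_force: 0.6
time: 5.98
tool_pos: [544.3, 22.1, 74.1]
tcp_rot: [-3.141, -0.0, 1.725]
contact_force: [-0.4, -0.1, 0.1]
grip_width: 36.5
finger_force: 0.6
```

```bash
python3 -m pendant '[[[0.13,-0.01,0],[0,0,-0.4],-0.2],[[0.13,-0.01,0],[0,0,-0.4],-0.2],[[0.13,-0.02,0],[0,0,-0.4],-0.2],[[0.13,-0.02,0],[0,0,-0.4],-0.2],[[0.13,-0.03,0],[0,0,-0.4],-0.2],[[0.13,-0.04,0],[0,0,-0.4],-0.2],[[0.12,-0.04,0],[0,0,-0.4],-0.2],[[0.12,-0.05,0],[0,0,-0.4],-0.2],[[0.12,-0.05,0],[0,0,-0.4],-0.2],[[0.12,-0.06,0],[0,0,-0.4],-0.2]]'
python3 -m pendant '[[[0.11,-0.07,0],[0,0,-0.4],-0.2],[[0.11,-0.07,0],[0,0,-0.4],-0.2],[[0.11,-0.08,0],[0,0,-0.4],-0.2],[[0.10,-0.08,0],[0,0,-0.4],-0.2],[[0.10,-0.09,0],[0,0,-0.4],-0.2],[[0,0,0],[0,0,0],-0.2],[[0,0,0],[0,0,0],-0.2],[[0,0,0],[0,0,0],-0.2],[[0,0,0],[0,0,0],-0.2],[[0,0,0],[0,0,0],-0.2]]'
python3 - <<'E'
from h import *
im=bot.capture("scene"); cv2.imwrite("pics/s2.png",cv2.resize(im[130:280,170:370],None,fx=4,fy=4,interpolation=cv2.INTER_CUBIC)); print(bot.get_obs()["tool_pos"])
c=np.array([542.8,-60.3]);r=np.radians(57.7)
print([np.round((np.array(proj("scene",[c[0]+R*np.cos(r),c[1]+R*np.sin(r),z]))-[170,130])*4) for R,z in((95,81),(67,81),(95,40))])
E
```

```text
time: 6.82
tool_pos: [582.0, 12.4, 74.0]
tcp_rot: [-3.141, -0.0, 1.245]
contact_force: [-1.3, 0.9, -0.1]
grip_width: 36.7
finger_force: 0.6
time: 7.65
tool_pos: [598.0, 0.4, 74.0]
tcp_rot: [3.141, 0.0, 1.008]
contact_force: [-0.1, 0.2, 0.1]
grip_width: 36.8
finger_force: 0.0
[5.97993096e+02 3.74854875e-01 7.40295213e+01]
[array([488., 264.]), array([450., 276.]), array([486., 310.])]
```

View pics/s2.png

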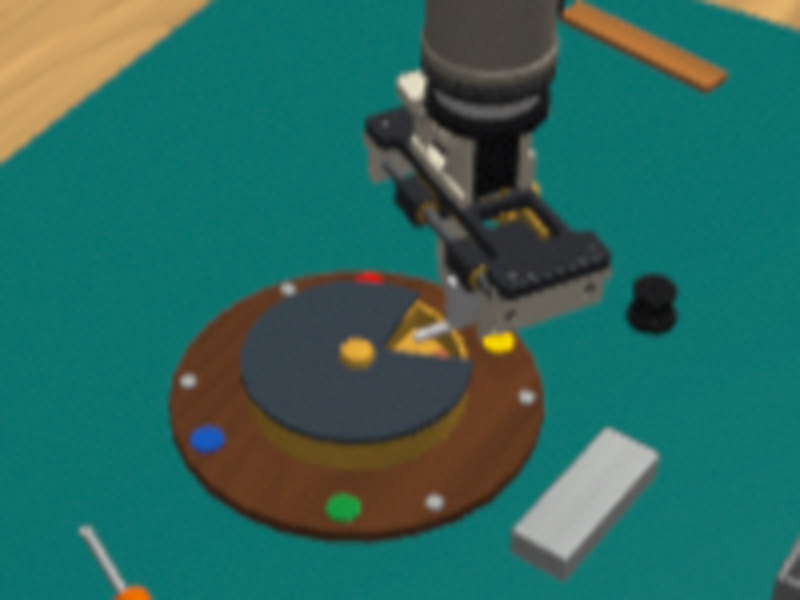

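The crop shows the tab at about (440,300), in line with the yellow button at (498,342) as far as I can see. I'll ease off sideways, lift and look from above.

```bash
python3 -m pendant '[[[-0.09,0.05,0],[0,0,0],-0.2],[[-0.09,0.06,0],[0,0,0],-0.2],[[0,0,0],[0,0,0],-0.2],[[0,0,0.3],[0,0,0],-0.2],[[0,0,0.5],[0,0,0],-0.2],[[0,0,0.8],[0,0,0],-0.2],[[0,0,0.9],[0,0,0],-0.2],[[0,0,1],[0,0,0],-0.2],[[0,0,1],[0,0,0],-0.2],[[0,0,1],[0,0,0],-0.2]]'
python3 -m pendant '[[[-0.5,0.8,0],[0,0,0],-0.2],[[-0.5,0.8,0],[0,0,0],-0.2],[[-0.5,0.8,0],[0,0,0],-0.2],[[-0.5,0.8,0],[0,0,0],-0.2],[[-0.5,0.8,0],[0,0,0],-0.2],[[-0.5,0.8,0],[0,0,0],-0.2],[[-0.5,0.8,0],[0,0,0],-0.2],[[-0.5,0.8,0],[0,0,0],-0.2],[[-0.5,0.8,0],[0,0,0],-0.2],[[0,0,0],[0,0,0],-0.2]]'
python3 - <<'E'
from h import *
im=bot.capture("top"); cv2.imwrite("pics/t2.png",cv2.resize(im[165:275,240:350],None,fx=5,fy=5,interpolation=cv2.INTER_CUBIC))
hsv=cv2.cvtColor(im,cv2.COLOR_BGR2HSV)
c=np.array([542.8,-60.3]); m=((hsv[...,1]<70)&(hsv[...,2]>110)).astype(np.uint8)
n,l,s,ce=cv2.connectedComponentsWithStats(m)
for i in range(1,n):
    if 260<ce[i][0]<330 and 180<ce[i][1]<260:
        ys,xs=np.nonzero(l==i); P=np.array([ray("top",a,b,81)[:2] for a,b in zip(xs,ys)])-c; k=np.hypot(*P.T)>66
        print(ce[i],s[i][4],[np.degrees(np.arctan2(P[k,1].mean(),P[k,0].mean())) if k.any() else None], np.hypot(*P.T).max())
E
```

```text
time: 8.53
tool_pos: [592.4, 3.6, 241.3]
tcp_rot: [3.141, -0.0, 1.007]
contact_force: [1.0, 0.5, -0.3]
grip_width: 36.5
finger_force: 0.0
time: 9.37
tool_pos: [455.1, 222.9, 239.9]
tcp_rot: [-3.141, -0.001, 1.011]
contact_force: [-0.2, 0.2, 0.3]
grip_width: 36.8
finger_force: 0.0
[277.28571429 185.        ] 7 [np.float64(31.024295896508296)] 103.00842909193652
[316.125 186.875] 8 [np.float64(-34.111938080515856)] 101.31411892677458
[270.93103448 200.75862069] 29 [np.float64(58.621852292238266)] 93.74331943299781
[278.88888889 207.72222222] 18 [None] 62.688877327358846
[284.5 212.5] 4 [None] 34.83934645182274
[274.125 252.125] 8 [np.float64(148.81250193935827)] 118.05007738977683
[314. 254.] 9 [np.float64(-154.9966565894474)] 116.71349800662118
```

View pics/t2.png

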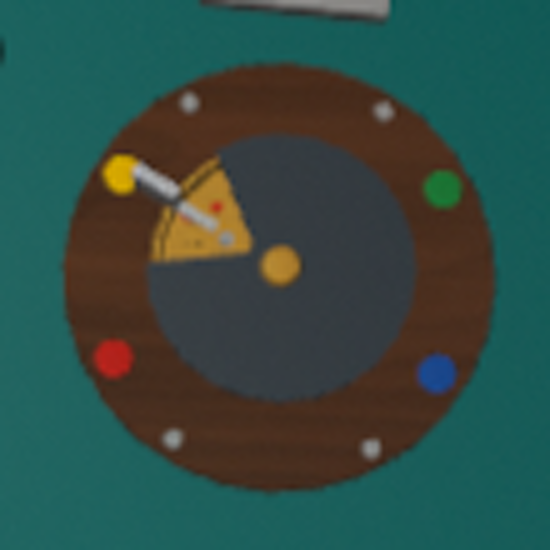

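The crop from above shows the tab at (155,178), running toward the yellow button at (122,174). Its angle measures 58.6° against 57.7° for the button, an error of about 1.7 mm at the pointer. The hand is clear and still, so I'm handing in.

```bash
python3 -c "
from plant import bot
print(bot.close_job())"
```

```text
the job is handed in; nothing more can be done
None
```

The cover is turned so the tab points at the yellow button, measured within about 1° (roughly 2 mm at the pointer); the hand is clear, no loose thing was touched as far as I could tell, and the job is handed in, though no verdict came back.

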